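# Unlock the shutter and hover the vial over the heater well

### The arm

A 6-joint arm with a two-finger parallel gripper is mounted at the origin on the work surface. World frame = base frame: x ahead of the robot, y to its left, z up, the work surface at z = 0. Lengths are in mm, angles in rad, forces in N, time in s.
With the tool pointing down it reaches from about 400 to 925 mm from the base axis. Payload 12.5 kg.
Tool frame: the origin (TCP) lies at the very end of the fingers, on their centre line; the grasp point (between the pads) lies 19 mm behind it; z points along the fingers, y is the line along which they close (so a half turn about z gives the same grasp; the last joint's range is limited). The gripper opens to 95 mm and grips with 3 to 60 N. Pads are 20 mm wide; open, the fingers measure 119 mm over their backs; the gripper's body (75 mm by 180 mm) begins 59 mm behind the grasp point.
Start: joints at [1.108, 0.491, 1.559, -0, 1.092, -0.106], TCP at [218.283, 585.661, 214.661] pointing down, gripper open.
Joint ranges: [-3.1, 3.1], [-0.84, 2.19], [0.05, 2.79], [-1.13, 4.28], [0.06, 2.93], [-2.69, 2.69]. Speed limits (rad/s): [2.22, 2.22, 2.79, 3.14, 3.14, 3.14].

### API

Orientations are given as [roll, pitch, yaw] about the fixed x, y, z axes, in that order (R = Rz(yaw) Ry(pitch) Rx(roll)).
In Python, from cell import * gives the robot as it stands.
- The arm moves only by the tool jog_arm, never from a script. Its argument "targets" is a list of rows, each an object with "turn": the turn, a rotation vector about the world's x, y, z in degrees, a list of three; "slide": the shift along the world's x, y, z in mm, a list of three; "claw": the opening in per cent of the stroke, from 0 (shut) to 100 (fully open). In form: [{"turn": [wx, wy, wz], "slide": [x, y, z], "claw": claw}, ...]. A call has 1 to 5 rows; each row shifts and turns the commanded pose from where the row before left it; what a row does not reach is not made up. A row lasts 1/8 s, in which the tool goes at most 62.5 mm and 10.7 degrees, less where a joint would pass 70% of its speed; a pose out of reach is approached as far as the arm can. A call with a gripper value outside its range is refused whole. The fingers move at their own pace and stop on an object; the grip force is fixed at half the most. Time passes only in rows, so rows that do not move let the fingers close. It gives the time, the measured TCP pose, the force, the opening and the grip force at its end, in the units of the state.
- state(): the state, without advancing time (a new reading comes with each control period).
- read_camera(name): name is "scene" or "top" or "wrist"; returns a dict with "frame" (420x560x3 uint8, blue, green, red), "mtx" (3x3 intrinsics, pixels), "R" (3x3) and "t" (3): a world point X has camera coordinates R X + t. Camera axes: x right, y down, z forward; pixel columns grow to the right and rows downward; lengths in mm; the calibration is good to about 2 mm. A picture is of the moment at which its call begins. There is no depth.
- job_done(): hands the job in; it is judged then, once.
Trained networks look in the newest picture that a camera, given by its name, has taken for a name from the list of things; names that differ only in an ending like _2 or _b are one class to them, and where a whole thing is asked for, a point or a joint stands for the part that bears it (a point fixed in the world has none). Each returns a list of dicts, best first, with "conf" (0 to 1); they miss things now and then, are a little off and sometimes report something else, mostly with a low value. They report only what shows in the picture. A call takes as long as a camera call.
- look_for(query, camera): "xy" ([column, row] in pixels, amid what is visible of it).
The state is a dict: "t": time; "joints": joint angles; "qvel": joint speeds; "tau": joint torques, N m; "eef_pos": TCP position; "tcp_rot": TCP orientation; "ft_force": force on the tool from outside, world axes, zero at the start; "moment": the same for the moment, N m; "opening": opening from 0.0 (shut) to 1.0 (fully open); "grip_force": force on a finger pad.
Only numpy, scipy, OpenCV 4.12 (cv2) and the standard library are available. Lean on these libraries where they do the work, as an engineer would, in place of code of your own. Each camera call takes 0.05 s, during which the arm holds its last target. There are 200 camera calls.

### The job

Take the key from its stand, push it fully into the slot of the lock drum on the vial heater and turn it clockwise (seen from above) as far as it goes, so that the shutter swings off the well; leave the key in the lock. Then carry the tall vial from the rack over the tops of the bottles in the caddy, without touching them or the heater, and finish while still holding it, still and upright, centred over the well with its bottom about 1 cm above the mouth. Leave the short vials and everything else on the bench where they are.

Things in the scene. Friction and masses are not known exactly. Their poses are not given: they have to be found in the camera images.
- heater: Fixed dry-block vial heater, a box 140 (x) x 200 (y) x 90 mm high, blue sides and flat white top. It stands on one side of the bottle caddy (left or right, it varies). Origin: centre of its underside, z up. On its top: the lock drum centred at y = -40 mm and the well centred at y = +40 mm of its own frame.
- well (a point): Centre of the mouth of the heater's only well, level with the heater's top (90 mm above the bench): a round vertical hole 28 mm across, 45 mm deep. At the start it is covered by the shutter.
- slot (a point): Centre of the key slot's mouth, on top of the steel lock drum (44 mm across, top 24 mm above the heater's top, 114 mm above the bench). Turns with the drum. x = the slot's long side, z up. Slot 16.6 (x) x 8.4 mm (y), 20 mm deep, 1 mm chamfers. The shutter blade, a 24 mm wide steel strip 2 to 6 mm above the heater's top, points along +y and ends in a 36 mm disc centred 80 mm from the drum's axis.
- shutter (a joint): Turn of drum and shutter, rad: 0 = blade square over the well, grows clockwise seen from above to a hard stop at 1.3 (open, blade swung off the well towards the heater's +x). It starts between 0 and 0.2, turns stiffly (0.06 N m) and stays where it is left. The key has about 0.17 rad of play in the slot each way.
- key: Loose key, 30 g, upright in its stand. Origin: centre of the blade's tip, z up. Steel blade 14 (x) x 6 mm (y), 18 mm long, lowest 4 mm thinned to 11.5 x 3.6; above it, z = 18 to 58 mm, a flat black head 30 (x) x 10 mm (y), to be gripped across its 10 mm (y). Fully in, the head's underside rests on the drum's top (origin 18 mm below the slot's mouth). Either way round fits.
- key_stand: Fixed grey block 44 x 44 x 50 mm high near the far end of the bottle caddy; the key stands in a 16.6 x 8.4 mm slot in its top, the head's underside resting on the block's top. Origin: centre of its underside.
- tall_vial: The tall amber crimp-cap vial: 23 mm across, 75 mm high, aluminium cap 21 mm across on the top 7 mm, 8.5 mm radius neck just below it, straight wall from 0 to 61 mm. About 35 g (25 to 50). Loose, upright in one of the rack's three holes (which one varies). Origin: centre of its underside, z up.
- short_vial_a: A short amber crimp-cap vial, 23 mm across, 46 mm high, in another hole of the rack. Not to be moved. Origin: centre of its underside.
- short_vial_b: The other short vial, the same as short_vial_a.
- vial_rack: Fixed white rack, 60 (x) x 200 (y) x 18 mm high, on the other side of the caddy from the heater, with three holes 26.5 mm across and 12 mm deep at y = -65, 0 and +65 mm; a vial's bottom is 6 mm above the bench. Origin: centre of its underside.
- bottle_caddy: Fixed white caddy, 270 (x) x 70 mm (y), with three bottles in a row along x, red screw caps, 132 mm high in all. It stands between heater and rack, its length pointing away from the robot. Origin: centre of its underside. The vial must pass above it.
- cap_jar: Jar 60 mm across, 65 mm high, on the bench (origin: centre of underside). Not to be moved.
- weigh_dish: Small aluminium dish 70 mm across, 20 mm high (origin: centre of underside). Not to be moved.
- spatula: Spatula 170 mm long lying on the bench, at the left. Not to be moved.
- beaker: Glass beaker 64 mm across, 80 mm high (origin: centre of underside). Not to be moved.
- timer: White bench timer, a flat box 65 x 60 x 22 mm (origin: centre of underside). Not to be moved.

How it is judged:
By the outcome, as a careful person would: the job done as asked, in the order asked, and still so for the second after the job is handed in, while the arm keeps its last pose, push and grip.
It also fails if it takes over 61 s, if anything falls off the work surface, if the arm or the gripper's body presses on something with over 40 N, if the wrist force passes 120 N, or if a joint passes its speed limit or range.

## Working session

There is one attempt and no reset: what is moved stays moved. The work goes in short steps, Python scripts to look and compute and a tool call to move; the robot and the scene stay as the last step left them, time stands still between calls to the robot, and variables do not carry over. Pictures are saved under pics/ and viewed, at most 10 in all, crops included, and the job is handed in when it is done.

Besides the shell and the picture viewer there is one more tool, called after ">>>" by a JSON object that holds its "api" and its "payload", one argument or row to a line. jog_arm: Moves the arm, as the interface text tells. Its arguments: {"type":"object","properties":{"targets":{"type":"array","items":{"type":"object","properties":{"turn":{"type":"array","items":{"type":"number"}},"slide":{"type":"array","items":{"type":"number"}},"claw":{"type":"number"}}}}},"required":["targets"]}

```bash
ls; mkdir -p pics; cat > h.py <<'E'
from cell import *
import numpy as np, cv2
def ray(c,px):
    d=np.array(c["R"]).T@np.linalg.inv(c["mtx"])@np.array([px[0],px[1],1.0]); o=-np.array(c["R"]).T@np.array(c["t"]); return o,d
def at_z(c,px,z):
    o,d=ray(c,px); return (o+d*(z-o[2])/d[2]).round(1)
def proj(c,X):
    p=np.array(c["mtx"])@(np.array(c["R"])@np.array(X,float)+np.array(c["t"]).ravel()); return p[:2]/p[2]
E
python3 - <<'E'
from h import *
s=state();print(s)
ims={}
for n in("top","scene"):
    c=read_camera(n);cv2.imwrite(f"pics/{n}1.png",c["frame"]);ims[n]=c
    print(n,-np.array(c["R"]).T@np.array(c["t"]).ravel())
    for q,z in(("heater",90),("slot",114),("key",60),("key_stand",50),("tall_vial",81),("short_vial_a",52),("vial_rack",18),("bottle_caddy",132),("shutter",95)):
        for r in look_for(q,n)[:3]:
            print(q,r["conf"],np.round(r["xy"],0),at_z(c,r["xy"],z))
E
```

```text
pics
{'t': 0.0, 'joints': array([ 1.10838276e+00,  4.91556211e-01,  1.55948158e+00,  8.68270927e-06,
        1.09169682e+00, -1.05576823e-01]), 'qvel': array([-0.00083927, -0.00049122, -0.00023067,  0.00075804, -0.00158978,
        0.00114617]), 'tau': array([-8.68092211e-04, -6.12651229e+01, -2.58197790e+01,  6.93564001e-02,
        4.81620943e-02, -5.22923324e-05]), 'eef_pos': array([218.16696899, 585.40967998, 214.05276583]), 'tcp_rot': array([-3.14045786e+00, -1.27998703e-04,  2.78475183e+00]), 'ft_force': array([-0.25945527, -0.03722975, -0.47911137]), 'moment': array([ 0.01465955, -0.0120096 ,  0.01830624]), 'grip_force': 0.0, 'opening': 1.0036366891994564}
top [ 373.12828331  -19.2590338  1350.66700604]
heater 0.63 [196. 230.] [503.7 227.8  90. ]
heater 0.22 [139. 248.] [444.7 408.3  90. ]
slot 0.77 [200. 226.] [513.9 212.2 114. ]
key_stand 0.59 [271. 188.] [650.3 -11.   50. ]
tall_vial 0.62 [317. 241.] [ 470.3 -162.9   81. ]
short_vial_a 0.5 [353. 235.] [ 492.5 -285.1   52. ]
bottle_caddy 0.69 [265. 240.] [466.9   4.9 132. ]
bottle_caddy 0.6 [137. 192.] [617.1 409.4 132. ]
shutter 0.64 [199. 228.] [508.7 217.7  95. ]
shutter 0.21 [266. 190.] [634.6   5.4  95. ]
scene [1287.35896455 -616.75927305 1159.52579483]
heater 0.76 [319. 178.] [529.9 194.3  90. ]
slot 0.79 [321. 170.] [527.5 206.1 114. ]
key 0.46 [264. 293.] [ 745.5 -207.1   60. ]
key_stand 0.84 [302. 251.] [696.7 -26.2  50. ]
tall_vial 0.29 [205. 247.] [ 525.8 -250.3   81. ]
tall_vial 0.19 [303. 235.] [6.729e+02 2.000e-01 8.100e+01]
short_vial_a 0.58 [351. 154.] [487.1 396.9  52. ]
short_vial_a 0.45 [186. 256.] [ 497.1 -300.5   52. ]
vial_rack 0.56 [206. 253.] [ 503.  -240.9   18. ]
bottle_caddy 0.78 [264. 202.] [534. -36. 132.]
shutter 0.68 [324. 170.] [520.  226.5  95. ]
```

```bash
python3 - <<'E'
import cv2
a=cv2.imread("pics/top1.png")[120:330,90:430];cv2.imwrite("pics/t1c.png",cv2.resize(a,(800,494),interpolation=cv2.INTER_CUBIC))
a=cv2.imread("pics/scene1.png")[110:320,130:430];cv2.imwrite("pics/s1c.png",cv2.resize(a,(800,560),interpolation=cv2.INTER_CUBIC))
E
```

```text
(no output)
```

View pics/t1c.png

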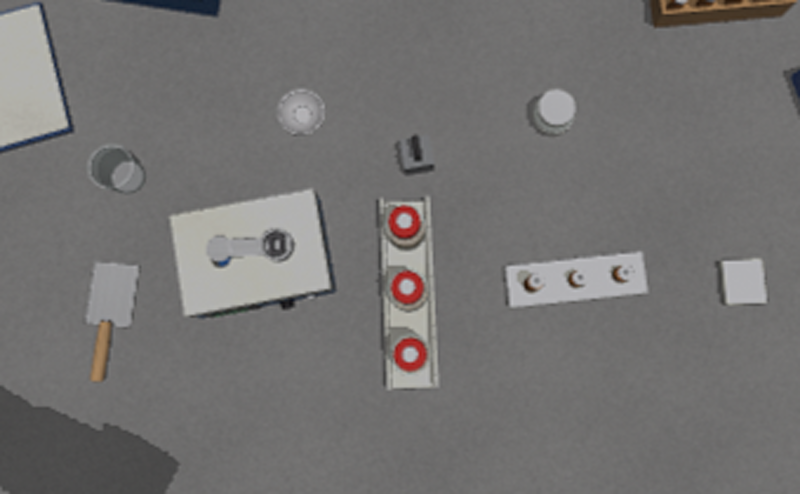

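View pics/s1c.png

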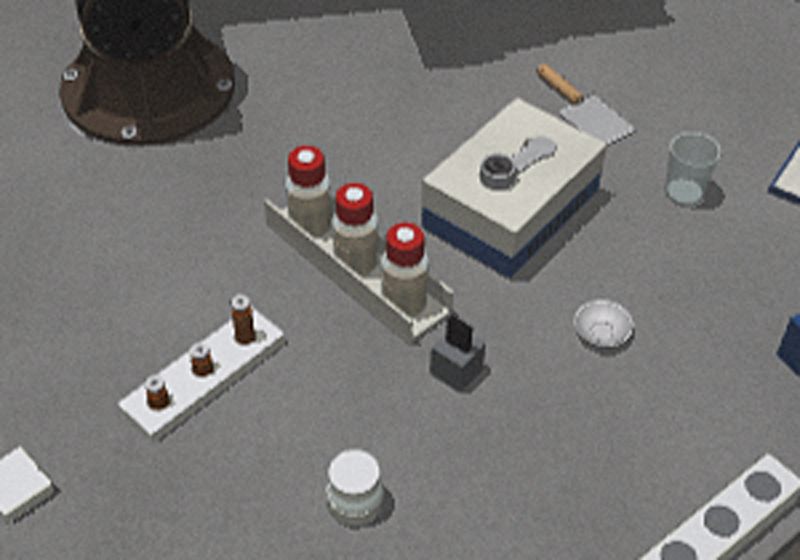

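The tall vial is at the rack's inner hole (top crop 538,281). The slot is at crop (277,243), with the blade pointing left and slightly down. The key is at crop (415,148). I'll go over the heater first, since it's on the way.

>>> {"api": "jog_arm", "payload": {
  "targets": [
    {"turn": [0,0,3],"slide": [30,-41,8],"claw": 100},
    {"turn": [0,0,3],"slide": [30,-41,8],"claw": 100},
    {"turn": [0,0,3],"slide": [30,-41,8],"claw": 100},
    {"turn": [0,0,3],"slide": [30,-41,8],"claw": 100},
    {"turn": [0,0,3],"slide": [30,-41,8],"claw": 100}
  ]
}}

```text
t: 1.62
eef_pos: [369.1, 379.3, 255.1]
tcp_rot: [3.141, 0.0, 3.048]
ft_force: [-0.0, 0.0, -0.7]
opening: 0.997
grip_force: 0.0
```

>>> {"api": "jog_arm", "payload": {
  "targets": [
    {"turn": [0,0,3],"slide": [30,-41,8],"claw": 60},
    {"turn": [0,0,3],"slide": [30,-41,8],"claw": 60},
    {"turn": [0,0,3],"slide": [30,-41,8],"claw": 60},
    {"turn": [0,0,3],"slide": [30,-41,8],"claw": 60},
    {"turn": [0,0,0],"slide": [0,0,0],"claw": 60}
  ]
}}

```text
t: 2.25
eef_pos: [490.0, 214.4, 287.0]
tcp_rot: [-3.142, 0.001, -3.03]
ft_force: [0.1, 0.6, 0.1]
opening: 0.607
grip_force: 0.0
```

```bash
python3 - <<'E'
from h import *
s=state();print(s["t"],s["eef_pos"],s["tcp_rot"])
c=read_camera("wrist");cv2.imwrite("pics/w1.png",c["frame"]);np.savez("w1.npz",**c)
print(-np.array(c["R"]).T@np.array(c["t"]).ravel(),np.array(c["R"]))
for q,z in(("slot",114),("shutter",95),("heater",90)):
    for r in look_for(q,"wrist")[:2]: print(q,r["conf"],r["xy"],at_z(c,r["xy"],z))
E
```

```text
2.25 [489.97950769 214.40234627 287.04806767] [-3.14158185e+00  1.12686671e-03 -3.03044236e+00]
[408.01750122 205.63798134 456.47149882] [[-1.11658625e-01  9.93746443e-01 -5.99341349e-04]
 [ 9.50358094e-01  1.06959683e-01  2.92197057e-01]
 [ 2.90433891e-01  3.20567328e-02 -9.56357946e-01]]
slot 0.67 [284.0, 213.0] [516.9 217.2 114. ]
slot 0.3 [297.5, 192.7] [492.6 229.  114. ]
shutter 0.57 [280.3, 211.2] [521.3 213.3  95. ]
heater 0.8 [296.9, 189.4] [494.8 229.5  90. ]
```

View pics/w1.png

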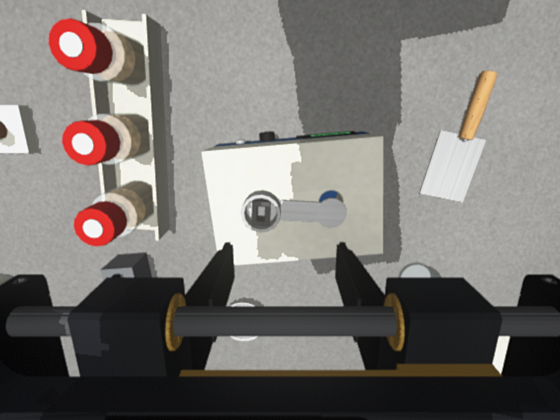

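Wrist view: drum at about (262,210), blade to its right, disc at (331,207). I'll zoom in to refine.

```bash
python3 - <<'E'
from h import *
c=np.load("w1.npz")
a=cv2.resize(c["frame"][120:280,190:400],(788,600),interpolation=cv2.INTER_CUBIC)
cv2.imwrite("pics/w1c.png",a)
E
```

```text
(no output)
```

View pics/w1c.png

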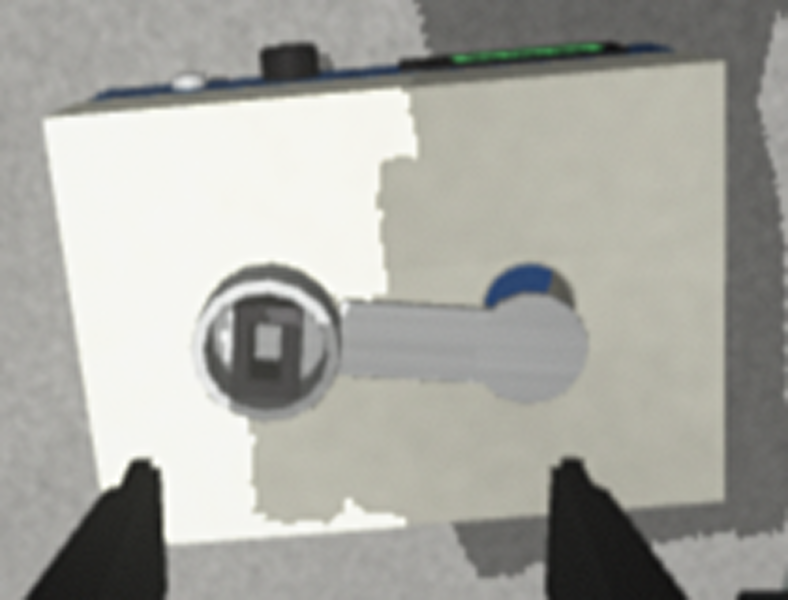

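```bash
python3 - <<'E'
from h import *
c=dict(np.load("w1.npz"))
P=lambda x,y,z:at_z(c,(190+x/3.752-.3,120+y/3.75-.3),z)
d=P(267,350,114);e=P(530,348,96);print("drum",d,"disc",e,np.hypot(*(e-d)[:2]),"blade yaw",np.arctan2(-(e-d)[0],(e-d)[1]))
K=[P(43,117,90),P(725,60,90),P(725,500,90),P(165,545,90)];print(K)
for i in range(4):
  v=K[(i+1)%4]-K[i];print(np.hypot(*v[:2]),np.arctan2(v[1],v[0]))
ctr=(sum(K)/4);print(ctr)
yaw=np.arctan2(-(K[1]-K[0])[0],(K[1]-K[0])[1]);print(yaw)
for t in(yaw,): print("well from drum",d[:2]+80*np.array([-np.sin(t),np.cos(t)]))
w=P(530,308,90);print("well?",w)
E
```

```text
drum [519.8 192.1 114. ] disc [516.  271.2  96. ] 79.19122426127784 blade yaw 0.04800354892462089
[array([463.3, 119.2,  90. ]), array([424.8, 315.1,  90. ]), array([561.7, 342.7,  90. ]), array([598. , 164.1,  90. ])]
199.64733907568117 1.7648520169414732
139.65446645202582 0.1989402854854207
182.25161178985493 -1.3702801486448504
141.98626694156022 -2.819842099193151
[511.95  235.275  90.   ]
0.19405569014657653
well from drum [504.37279714 270.59841662]
well? [505.  270.3  90. ]
```

>>> {"api": "jog_arm", "payload": {
  "targets": [
    {"turn": [0,0,0],"slide": [35,-45,0],"claw": 60},
    {"turn": [0,0,0],"slide": [35,-45,0],"claw": 60},
    {"turn": [0,0,0],"slide": [35,-45,-5],"claw": 60},
    {"turn": [0,0,0],"slide": [30,-45,-20],"claw": 60},
    {"turn": [0,0,0],"slide": [0,-45,-20],"claw": 60}
  ]
}}

```text
t: 3.08
eef_pos: [624.4, -8.5, 240.3]
tcp_rot: [3.141, -0.0, -3.026]
ft_force: [-0.6, -0.1, -0.4]
opening: 0.602
grip_force: 0.0
```

```bash
python3 - <<'E'
from h import *
s=state();print(s["t"],s["eef_pos"],s["tcp_rot"])
c=read_camera("wrist");np.savez("w2.npz",**c)
for q,z in(("key",75),("key_stand",50)):
    for r in look_for(q,"wrist")[:2]: print(q,r["conf"],r["xy"],at_z(c,r["xy"],z))
p=proj(c,[655,-15,90]).astype(int);print(p)
x0,y0=max(p[0]-80,0),max(p[1]-60,0);print(x0,y0)
cv2.imwrite("pics/w2c.png",cv2.resize(c["frame"][y0:y0+120,x0:x0+160],None,fx=5,fy=5,interpolation=cv2.INTER_CUBIC))
E
```

```text
3.075 [624.36137042  -8.53187544 240.34516557] [ 3.14138721e+00 -9.62825925e-05 -3.02568258e+00]
key 0.64 [289.3, 228.2] [665.1   1.8  75. ]
key 0.25 [23.1, 24.3] [ 497.8 -261.8   75. ]
key_stand 0.9 [288.5, 205.9] [647.5  -0.9  50. ]
key_stand 0.42 [103.5, 38.8] [ 498.2 -202.7   50. ]
[274 222]
194 162
```

View pics/w2c.png

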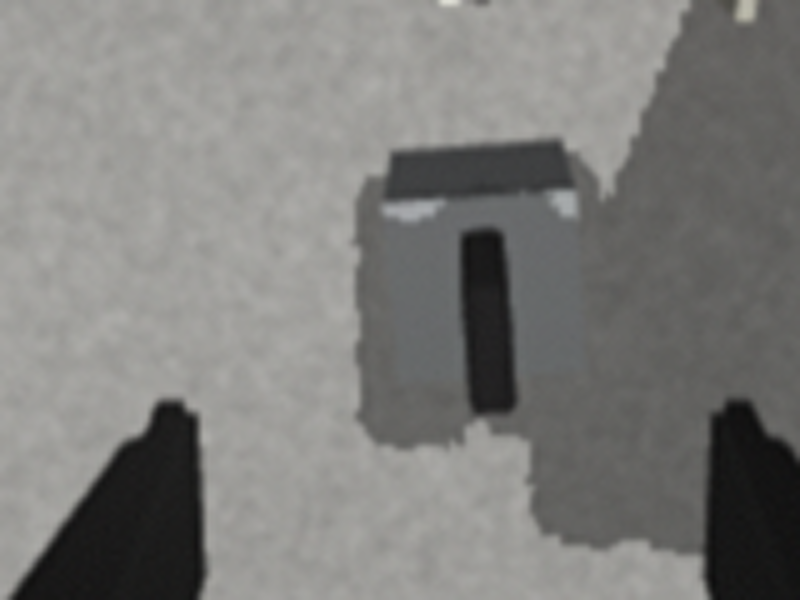

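```bash
python3 - <<'E'
from h import *
c=dict(np.load("w2.npz"))
P=lambda x,y,z:at_z(c,(194+x/5-.4,162+y/5-.4),z)
K=[P(*k,90) for k in((463,287),(507,286),(515,410),(472,412))]
a=(K[0]+K[1])/2;b=(K[2]+K[3])/2;print(K,"ctr",(a+b)/2,"len",np.hypot(*(b-a)[:2]),"yaw",np.arctan2((b-a)[1],(b-a)[0]))
S=[P(*k,50) for k in((383,197),(573,190),(585,375),(398,382))];print("stand",sum(S)/4,S)
v=S[1]-S[0];print(np.hypot(*v[:2]),np.arctan2(-v[0],v[1]))
v=S[2]-S[1];print(np.hypot(*v[:2]),np.arctan2(v[1],v[0]))
E
```

```text
[array([650. ,  -3.4,  90. ]), array([648.8,   5.5,  90. ]), array([675.8,  10.6,  90. ]), array([677.3,   1.7,  90. ])] ctr [662.975   3.6    90.   ] len 27.62485294078502 yaw 0.18568150568712705
stand [663.025   3.35   50.   ] [array([644.2, -22.2,  50. ]), array([637.6,  20.3,  50. ]), array([681.7,  29.3,  50. ]), array([688.6, -14. ,  50. ])]
43.0094175733641 0.15406350457821563
45.00899910017998 0.20131710837464065
```

>>> {"api": "jog_arm", "payload": {
  "targets": [
    {"turn": [0,0,4],"slide": [38.6,12,-10],"claw": 50},
    {"turn": [0,0,0],"slide": [0,0,-35],"claw": 50},
    {"turn": [0,0,0],"slide": [0,0,-35],"claw": 50},
    {"turn": [0,0,0],"slide": [0,0,-20],"claw": 50},
    {"turn": [0,0,0],"slide": [0,0,0],"claw": 50}
  ]
}}

```text
t: 3.85
eef_pos: [661.3, 5.8, 141.0]
tcp_rot: [3.141, -0.002, -2.955]
ft_force: [0.2, 0.4, 0.1]
opening: 0.501
grip_force: 0.0
```

```bash
python3 - <<'E'
from h import *
s=state();print(s["t"],s["eef_pos"],s["tcp_rot"])
c=read_camera("wrist");np.savez("w3.npz",**c)
p=proj(c,[663,3.5,90]).astype(int);print(p,proj(c,s["eef_pos"]))
x0,y0=max(p[0]-80,0),max(p[1]-70,0);print(x0,y0)
cv2.imwrite("pics/w3c.png",cv2.resize(c["frame"][y0:y0+120,x0:x0+160],None,fx=5,fy=5,interpolation=cv2.INTER_CUBIC))
E
```

```text
3.85 [661.31462249   5.79796316 141.00826452] [ 3.14076424e+00 -1.84824047e-03 -2.95536325e+00]
[280 230] [283.93769207 260.6366649 ]
200 160
```

View pics/w3c.png

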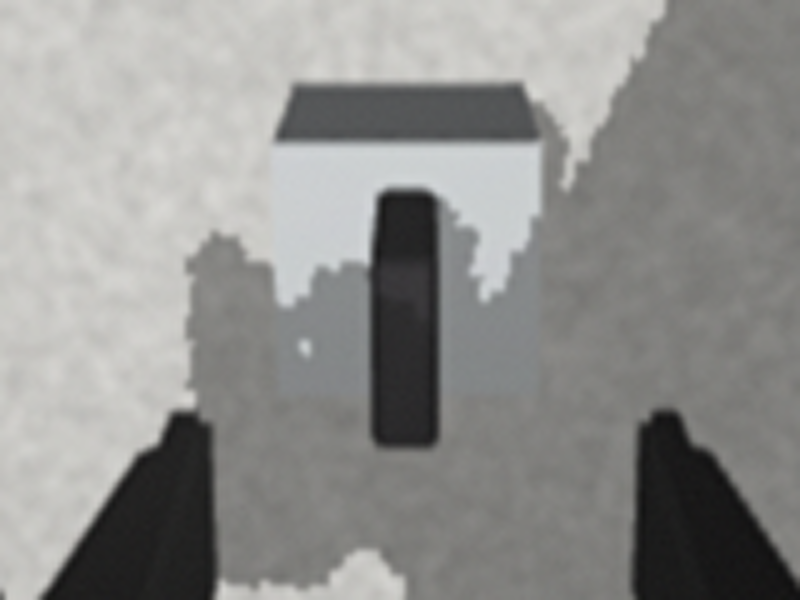

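Aligned in yaw; the key top centre is at crop (405,352), which matches (663, 3.5). Now down and grip.

>>> {"api": "jog_arm", "payload": {
  "targets": [
    {"turn": [0,0,0],"slide": [1.7,-2.3,-30],"claw": 50},
    {"turn": [0,0,0],"slide": [0,0,-30],"claw": 50},
    {"turn": [0,0,0],"slide": [0,0,-22],"claw": 50},
    {"turn": [0,0,0],"slide": [0,0,0],"claw": 25},
    {"turn": [0,0,0],"slide": [0,0,0],"claw": 0}
  ]
}}

```text
t: 4.53
eef_pos: [664.4, 1.7, 61.5]
tcp_rot: [-3.141, 0.002, -2.957]
ft_force: [0.1, 0.6, 0.1]
opening: 0.349
grip_force: 0.0
```

>>> {"api": "jog_arm", "payload": {
  "targets": [
    {"turn": [0,0,0],"slide": [0,0,0],"claw": 0},
    {"turn": [0,0,0],"slide": [0,0,0],"claw": 0},
    {"turn": [0,0,0],"slide": [0,0,0],"claw": 0}
  ]
}}

```text
t: 4.9
eef_pos: [663.7, 2.0, 60.3]
tcp_rot: [3.141, 0.001, -2.958]
ft_force: [-1.1, 5.5, 3.6]
opening: 0.104
grip_force: 30.0
```

>>> {"api": "jog_arm", "payload": {
  "targets": [
    {"turn": [0,0,0],"slide": [0,0,25],"claw": 0},
    {"turn": [0,0,0],"slide": [0,0,40],"claw": 0},
    {"turn": [0,0,0],"slide": [0,0,40],"claw": 0},
    {"turn": [0,0,0],"slide": [0,0,35],"claw": 0},
    {"turn": [0,0,-2],"slide": [-28,38,5],"claw": 0}
  ]
}}

```text
t: 5.52
eef_pos: [637.1, 37.9, 207.1]
tcp_rot: [-3.14, 0.005, -2.996]
ft_force: [0.3, 0.2, -1.1]
opening: 0.102
grip_force: 30.0
```

>>> {"api": "jog_arm", "payload": {
  "targets": [
    {"turn": [0,0,-2],"slide": [-28,38,0],"claw": 0},
    {"turn": [0,0,-2],"slide": [-28,38,0],"claw": 0},
    {"turn": [0,0,-2],"slide": [-28,38,0],"claw": 0},
    {"turn": [0,0,0],"slide": [-28,35,0],"claw": 0},
    {"turn": [0,0,0],"slide": [0,0,0],"claw": 0}
  ]
}}

```text
t: 6.15
eef_pos: [522.0, 190.1, 205.1]
tcp_rot: [3.141, 0.0, -3.094]
ft_force: [1.0, -0.3, -0.3]
opening: 0.104
grip_force: 30.0
```

```bash
python3 - <<'E'
from h import *
s=state();print(s["t"],s["eef_pos"],s["tcp_rot"],s["opening"],s["ft_force"])
c=read_camera("wrist");np.savez("w4.npz",**c);cv2.imwrite("pics/w4.png",c["frame"])
x0,y0=200,150
print(proj(c,[519.8,192.1,114]))
cv2.imwrite("pics/w4c.png",cv2.resize(c["frame"][y0:y0+120,x0:x0+160],None,fx=5,fy=5,interpolation=cv2.INTER_CUBIC))
E
```

```text
6.15 [522.01047245 190.12319249 205.12554429] [ 3.14143328e+00  6.77269101e-05 -3.09401027e+00] 0.10381051410410914 [ 0.99031163 -0.30399075 -0.34767359]
[286.57943309 209.67236671]
```

View pics/w4c.png

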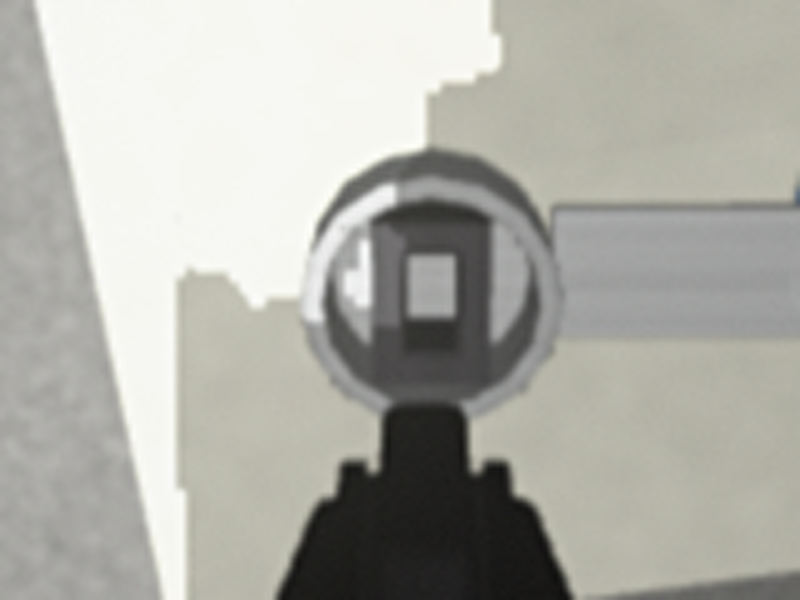

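Slot centre is at crop (432,300), matching the prediction. The key head's near lower edge is at crop (382–467, 403). Next I compute the key's offset in the hand.

```bash
python3 - <<'E'
from h import *
from scipy.spatial.transform import Rotation as R
c=dict(np.load("w4.npz"))
s=at_z(c,(200+431.5/5-.4,150+300/5-.4),114);print("slot",s)
for r in(402,405):
  h=at_z(c,(200+425/5-.4,150+r/5-.4),195);print("head near-bottom mid",h)
for X in(-.3,0,.3): 0
print([at_z(c,(200+x/5-.4,150+y/5-.4),114) for x,y in((403,300),(460,300),(404,248),(404,352),(459,248),(459,352),(302,296),(563,296))])
E
```

```text
slot [519.8 191.5 114. ]
head near-bottom mid [507.3 189.9 195. ]
head near-bottom mid [507.7 189.9 195. ]
[array([520. , 186.8, 114. ]), array([519.5, 196.2, 114. ]), array([511.1, 186.6, 114. ]), array([529.1, 187.4, 114. ]), array([510.6, 195.6, 114. ]), array([528.6, 196.6, 114. ]), array([520.1, 170.1, 114. ]), array([518. , 213.2, 114. ])]
```

>>> {"api": "jog_arm", "payload": {
  "targets": [
    {"turn": [0,0,0],"slide": [-2.6,1.6,-25],"claw": 0},
    {"turn": [0,0,0],"slide": [0,0,-25],"claw": 0},
    {"turn": [0,0,0],"slide": [0,0,-5],"claw": 0},
    {"turn": [0,0,0],"slide": [0,0,0],"claw": 0}
  ]
}}

```text
t: 6.7
eef_pos: [521.6, 189.5, 149.9]
tcp_rot: [3.142, 0.0, -3.098]
ft_force: [-0.1, -0.5, 0.1]
opening: 0.102
grip_force: 30.0
```

```bash
python3 - <<'E'
from h import *
s=state();print(s["t"],s["eef_pos"],s["tcp_rot"],s["ft_force"])
c=read_camera("wrist");np.savez("w5.npz",**c)
print(proj(c,[519.8,191.6,114]),proj(c,[519.8-15,191.6,s["eef_pos"][2]-10]))
x0,y0=200,170
cv2.imwrite("pics/w5c.png",cv2.resize(c["frame"][y0:y0+120,x0:x0+160],None,fx=5,fy=5,interpolation=cv2.INTER_CUBIC))
E
```

```text
6.7 [521.59442505 189.45549777 149.92203034] [ 3.14156930e+00  7.89584813e-05 -3.09776193e+00] [-0.13698814 -0.46511521  0.13431679]
[287.27879502 234.60865243] [288.83835683 226.83694654]
```

View pics/w5c.png

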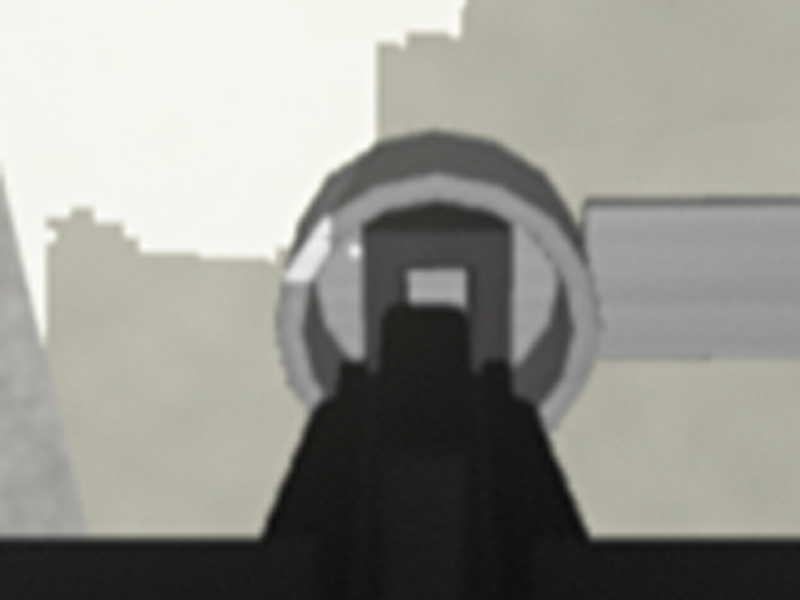

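The key is still about 2 mm off in x and y (key crop x 426 vs slot 437, near edge 306 vs 286 wanted). Correcting now.

>>> {"api": "jog_arm", "payload": {
  "targets": [
    {"turn": [0,0,0],"slide": [-2.2,2.2,0],"claw": 0},
    {"turn": [0,0,0],"slide": [0,0,0],"claw": 0},
    {"turn": [0,0,0],"slide": [0,0,0],"claw": 0}
  ]
}}

```text
t: 7.12
eef_pos: [518.9, 192.3, 150.0]
tcp_rot: [3.141, 0.001, -3.097]
ft_force: [-1.2, -0.1, -0.1]
opening: 0.105
grip_force: 30.0
```

```bash
python3 - <<'E'
from h import *
s=state();print(s["t"],s["eef_pos"],s["tcp_rot"],s["ft_force"])
c=read_camera("wrist");np.savez("w6.npz",**c)
print(proj(c,[519.8,191.6,114]),proj(c,[519.8-15,191.6,s["eef_pos"][2]-10]))
x0,y0=200,170
cv2.imwrite("pics/w6c.png",cv2.resize(c["frame"][y0:y0+120,x0:x0+160],None,fx=5,fy=5,interpolation=cv2.INTER_CUBIC))
E
```

```text
7.125 [518.85198313 192.26489331 149.99165212] [ 3.14140555e+00  5.81941073e-04 -3.09675639e+00] [-1.24546246 -0.08346518 -0.11935149]
[282.89804749 238.18789303] [283.8160045  231.06250639]
```

View pics/w6c.png

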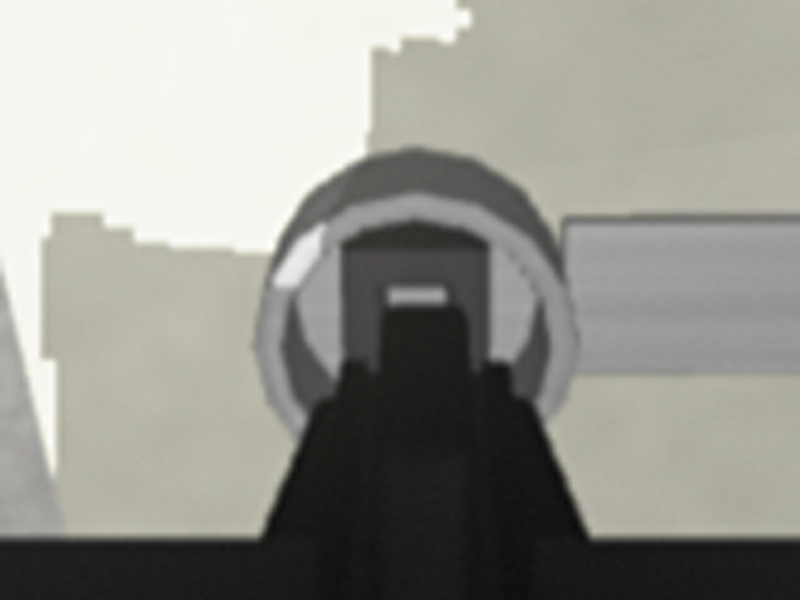

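Now x is right and y is about 0.5 mm too far (key 425 vs 421). I'll insert gently.

>>> {"api": "jog_arm", "payload": {
  "targets": [
    {"turn": [0,0,0],"slide": [0,-0.5,-4],"claw": 0},
    {"turn": [0,0,0],"slide": [0,0,-5],"claw": 0},
    {"turn": [0,0,0],"slide": [0,0,-4],"claw": 0},
    {"turn": [0,0,0],"slide": [0,0,0],"claw": 0}
  ]
}}

```text
t: 7.68
eef_pos: [519.3, 191.7, 136.3]
tcp_rot: [3.141, 0.001, -3.097]
ft_force: [4.0, -0.4, -2.5]
opening: 0.102
grip_force: 30.0
```

>>> {"api": "jog_arm", "payload": {
  "targets": [
    {"turn": [0,0,0],"slide": [0,0,-4],"claw": 0},
    {"turn": [0,0,0],"slide": [0,0,-4],"claw": 0},
    {"turn": [0,0,0],"slide": [0,0,-3],"claw": 0},
    {"turn": [0,0,0],"slide": [0,0,0],"claw": 0}
  ]
}}

```text
t: 8.18
eef_pos: [519.4, 191.7, 125.5]
tcp_rot: [3.141, 0.001, -3.097]
ft_force: [6.3, 0.2, -2.2]
opening: 0.105
grip_force: 30.0
```

>>> {"api": "jog_arm", "payload": {
  "targets": [
    {"turn": [0,0,0],"slide": [0,0,-1.5],"claw": 0},
    {"turn": [0,0,0],"slide": [0,0,-1],"claw": 0},
    {"turn": [0,0,0],"slide": [0,0,0],"claw": 0}
  ]
}}

```text
t: 8.55
eef_pos: [519.5, 191.8, 124.1]
tcp_rot: [3.141, 0.002, -3.097]
ft_force: [3.2, -0.2, 11.4]
opening: 0.1
grip_force: 30.0
```

Seated (z 124, +11 N). Now turn clockwise.

>>> {"api": "jog_arm", "payload": {
  "targets": [
    {"turn": [0,0,-6],"slide": [0,0,0],"claw": 0},
    {"turn": [0,0,-7],"slide": [0,0,0],"claw": 0},
    {"turn": [0,0,-7],"slide": [0,0,0],"claw": 0},
    {"turn": [0,0,-7],"slide": [0,0,0],"claw": 0},
    {"turn": [0,0,-7],"slide": [0,0,0],"claw": 0}
  ]
}}

```text
t: 9.18
eef_pos: [519.6, 191.4, 124.1]
tcp_rot: [3.14, 0.002, 2.589]
ft_force: [2.9, -2.3, 10.9]
opening: 0.099
grip_force: 30.0
```

```bash
python3 -c "
from h import *
s=state()
for k in('t','eef_pos','tcp_rot','ft_force','moment','joints'):print(k,s[k])"
```

```text
t 9.175
eef_pos [519.64883979 191.4272736  124.06268488]
tcp_rot [3.14031574e+00 2.19915828e-03 2.58913271e+00]
ft_force [ 2.89480588 -2.26552406 10.88477918]
moment [-0.60650715 -0.80145207  0.02561164]
joints [ 2.33994695e-01  5.01478733e-01  1.83280674e+00 -9.08414658e-04
  8.04850125e-01 -7.83714168e-01]
```

>>> {"api": "jog_arm", "payload": {
  "targets": [
    {"turn": [0,0,-7],"slide": [0,0,0],"claw": 0},
    {"turn": [0,0,-7],"slide": [0,0,0],"claw": 0},
    {"turn": [0,0,-7],"slide": [0,0,0],"claw": 0},
    {"turn": [0,0,-7],"slide": [0,0,0],"claw": 0},
    {"turn": [0,0,-5],"slide": [0,0,0],"claw": 0}
  ]
}}

```text
t: 9.8
eef_pos: [519.9, 191.7, 124.1]
tcp_rot: [3.139, 0.001, 2.014]
ft_force: [5.0, -1.1, 9.3]
opening: 0.105
grip_force: 30.0
```

>>> {"api": "jog_arm", "payload": {
  "targets": [
    {"turn": [0,0,-3],"slide": [0,0,0],"claw": 0},
    {"turn": [0,0,-2],"slide": [0,0,0],"claw": 0},
    {"turn": [0,0,0],"slide": [0,0,0],"claw": 0}
  ]
}}

```text
t: 10.18
eef_pos: [519.9, 191.8, 124.1]
tcp_rot: [3.138, 0.001, 1.929]
ft_force: [5.0, -0.4, 9.5]
opening: 0.104
grip_force: 30.0
```

```bash
python3 -c "
from h import *
s=state()
for k in('t','eef_pos','tcp_rot','ft_force','moment','joints'):print(k,s[k])"
```

```text
t 10.175
eef_pos [519.91074954 191.76030552 124.09439244]
tcp_rot [3.13838065e+00 6.50335533e-04 1.92915737e+00]
ft_force [ 4.98867178 -0.44257025  9.5422155 ]
moment [-0.23044939 -0.89679004  0.01614171]
joints [ 2.34272034e-01  5.01588681e-01  1.83246417e+00 -3.43983675e-04
  8.04272036e-01 -1.23851857e-01]
```

>>> {"api": "jog_arm", "payload": {
  "targets": [
    {"turn": [0,0,-2],"slide": [0,0,0],"claw": 0},
    {"turn": [0,0,-2],"slide": [0,0,0],"claw": 0},
    {"turn": [0,0,-2],"slide": [0,0,0],"claw": 0},
    {"turn": [0,0,0],"slide": [0,0,0],"claw": 0}
  ]
}}

```text
t: 10.68
eef_pos: [520.0, 191.7, 124.1]
tcp_rot: [3.138, 0.0, 1.825]
ft_force: [4.4, -1.0, 10.3]
opening: 0.103
grip_force: 30.0
```

```bash
python3 -c "
from h import *
s=state()
for k in('t','eef_pos','tcp_rot','ft_force','moment','joints','tau'):print(k,s[k])"
```

```text
t 10.675
eef_pos [519.97483336 191.74187341 124.11115913]
tcp_rot [3.13820253e+00 3.90823678e-04 1.82458859e+00]
ft_force [ 4.431084   -1.03978651 10.25179608]
moment [-0.30740747 -0.92476492  0.0479673 ]
joints [ 2.34250324e-01  5.01590843e-01  1.83239744e+00 -4.50520703e-04
  8.04207308e-01 -1.92306371e-02]
tau [  1.38875585 -50.53756714 -14.69790906   0.51331379   1.37629777
   0.28011301]
```

>>> {"api": "jog_arm", "payload": {
  "targets": [
    {"turn": [0,0,-2],"slide": [0,0,0],"claw": 0},
    {"turn": [0,0,-2],"slide": [0,0,0],"claw": 0},
    {"turn": [0,0,0],"slide": [0,0,0],"claw": 0}
  ]
}}

```text
t: 11.05
eef_pos: [520.0, 191.7, 124.1]
tcp_rot: [3.138, 0.0, 1.755]
ft_force: [5.6, -1.4, 9.6]
opening: 0.106
grip_force: 30.0
```

```bash
python3 -c "
from h import *
s=state()
for k in('t','eef_pos','tcp_rot','ft_force','moment','tau'):print(k,s[k])
c=read_camera('top');print(look_for('shutter','top')[:2])
f=cv2.resize(c['frame'][200:250,150:240],None,fx=6,fy=6,interpolation=cv2.INTER_CUBIC);cv2.imwrite('pics/t2.png',f)"
```

```text
t 11.05
eef_pos [520.02285511 191.69281713 124.08254766]
tcp_rot [3.13809443e+00 3.85307576e-04 1.75522050e+00]
ft_force [ 5.57941568 -1.40579441  9.61964665]
moment [-0.36624151 -1.07043545  0.25517965]
tau [  1.4929904  -50.63410878 -14.59622473   0.75181447   1.44135866
   0.47200195]
[]
```

Moment rose from 0.05 to 0.26 N m, which looks like the stop. One small extra turn to confirm, then back off and release.

>>> {"api": "jog_arm", "payload": {
  "targets": [
    {"turn": [0,0,-2],"slide": [0,0,0],"claw": 0},
    {"turn": [0,0,0],"slide": [0,0,0],"claw": 0}
  ]
}}

```text
t: 11.4
eef_pos: [520.1, 191.6, 124.1]
tcp_rot: [3.138, 0.0, 1.721]
ft_force: [5.6, -1.4, 9.8]
opening: 0.108
grip_force: 30.0
```

```bash
python3 -c "
from h import *
s=state()
for k in('t','tcp_rot','moment','tau'):print(k,s[k])"
```

```text
t 11.4
tcp_rot [3.13804600e+00 4.90133329e-04 1.72054512e+00]
moment [-0.53883509 -1.13279199  0.29071619]
tau [  1.84289172 -50.68475246 -14.56096888   0.97706169   1.46884561
   0.55062097]
```

>>> {"api": "jog_arm", "payload": {
  "targets": [
    {"turn": [0,0,2],"slide": [0,0,0.5],"claw": 0},
    {"turn": [0,0,0],"slide": [0,0,0],"claw": 35},
    {"turn": [0,0,0],"slide": [0,0,0],"claw": 35},
    {"turn": [0,0,0],"slide": [0,0,10],"claw": 35},
    {"turn": [0,0,0],"slide": [0,0,25],"claw": 35}
  ]
}}

```text
t: 12.02
eef_pos: [518.0, 191.5, 158.6]
tcp_rot: [-3.139, 0.0, 1.755]
ft_force: [0.4, 0.1, 0.5]
opening: 0.347
grip_force: 0.0
```

>>> {"api": "jog_arm", "payload": {
  "targets": [
    {"turn": [0,0,0],"slide": [0,0,40],"claw": 35},
    {"turn": [0,0,0],"slide": [0,0,40],"claw": 35},
    {"turn": [0,0,0],"slide": [0,0,30],"claw": 35},
    {"turn": [0,0,0],"slide": [0,0,10],"claw": 35},
    {"turn": [0,0,0],"slide": [0,0,0],"claw": 35}
  ]
}}

```text
t: 12.65
eef_pos: [518.6, 191.6, 278.6]
tcp_rot: [3.141, -0.0, 1.755]
ft_force: [0.4, -0.1, -0.5]
opening: 0.351
grip_force: 0.0
```

```bash
python3 - <<'E'
from h import *
s=state();print(s["t"],s["eef_pos"],s["tcp_rot"])
W=read_camera("wrist");np.savez("w7.npz",**W)
for q,z in(("well",90),("shutter",96),("key",150),("slot",114)):
    for r in look_for(q,"wrist")[:2]: print(q,r["conf"],r["xy"],at_z(W,r["xy"],z))
t=0.195;d=np.array([519.8,191.6]);
print(proj(W,[*(d+80*np.array([-np.sin(t),np.cos(t)])),90]),proj(W,[*(d+80*np.array([-np.sin(t-1.3),np.cos(t-1.3)])),96]),proj(W,[*d,154]))
T=read_camera("top");np.savez("t7.npz",**T)
for q,z in(("tall_vial",81),("short_vial_a",52),("vial_rack",18)):
    for r in look_for(q,"top")[:3]: print(q,r["conf"],r["xy"],at_z(T,r["xy"],z))
cv2.imwrite("pics/mix.png",np.vstack([cv2.resize(W["frame"],(400,300)),cv2.resize(T["frame"][190:280,290:410],(400,300),interpolation=cv2.INTER_CUBIC)]))
cv2.imwrite("pics/w7.png",W["frame"])
hsv=cv2.cvtColor(W["frame"],cv2.COLOR_BGR2HSV)
m=cv2.inRange(hsv,(95,100,40),(130,255,255));n,l,st,ce=cv2.connectedComponentsWithStats(m)
for i in range(1,n):
    if st[i][4]>40: print("blue",st[i],ce[i],at_z(W,ce[i],90))
E
```

```text
12.65 [518.5610483  191.64954532 278.56958312] [ 3.14146017e+00 -2.17879286e-05  1.75500704e+00]
well 0.75 [288.3, 138.2] [513.3 243.8  90. ]
shutter 0.6 [317.3, 174.8] [551.3 211.9  96. ]
key 0.79 [284.3, 197.6] [518.3 194.5 150. ]
slot 0.88 [317.2, 178.0] [549.5 211.8 114. ]
[284.48709364 111.316409  ] [356.73129755 167.44975352] [285.33684972 201.99645971]
tall_vial 0.39 [317.1, 242.6] [ 464.1 -162.5   81. ]
short_vial_a 0.59 [332.9, 238.2] [ 480.9 -218.4   52. ]
short_vial_a 0.36 [352.2, 237.6] [ 483.2 -282.5   52. ]
vial_rack 0.66 [334.1, 233.4] [ 500.1 -228.    18. ]
blue [274  99  24  25 444] [285.27477477 111.23423423] [505.1 270.3  90. ]
```

Well is open: the full blue circle is visible at (505,270). The moment says the shutter is at its stop. Now to the vial.

>>> {"api": "jog_arm", "payload": {
  "targets": [
    {"turn": [0,0,-1],"slide": [-5.5,-45,0],"claw": 50},
    {"turn": [0,0,-1],"slide": [-5.5,-45,0],"claw": 50},
    {"turn": [0,0,-1],"slide": [-5.5,-45,0],"claw": 50},
    {"turn": [0,0,-1],"slide": [-5.5,-45,0],"claw": 50},
    {"turn": [0,0,-1],"slide": [-5.5,-45,0],"claw": 50}
  ]
}}

```text
t: 13.72
eef_pos: [491.0, -34.7, 278.7]
tcp_rot: [3.141, 0.0, 1.667]
ft_force: [0.7, -0.0, 0.5]
opening: 0.496
grip_force: 0.0
```

>>> {"api": "jog_arm", "payload": {
  "targets": [
    {"turn": [0,0,0],"slide": [-5.5,-45,-10],"claw": 50},
    {"turn": [0,0,0],"slide": [-5.5,-45,-20],"claw": 50},
    {"turn": [0,0,0],"slide": [-5.5,-40,-30],"claw": 50},
    {"turn": [0,0,0],"slide": [0,0,-15],"claw": 50},
    {"turn": [0,0,0],"slide": [0,0,0],"claw": 50}
  ]
}}

```text
t: 14.35
eef_pos: [474.5, -162.9, 202.9]
tcp_rot: [-3.14, -0.001, 1.667]
ft_force: [-0.2, 0.6, 0.8]
opening: 0.498
grip_force: 0.0
```

```bash
python3 - <<'E'
from h import *
s=state();print(s["t"],s["eef_pos"],s["tcp_rot"])
W=read_camera("wrist");np.savez("w8.npz",**W)
for q,z in(("tall_vial",50),("short_vial_a",40),("vial_rack",18)):
    for r in look_for(q,"wrist")[:2]: print(q,r["conf"],r["xy"],at_z(W,r["xy"],z))
p=proj(W,[475,-168,60]).astype(int);print(p,proj(W,[475,-168,81]))
x0,y0=max(p[0]-90,0),max(p[1]-75,0);print(x0,y0)
a=cv2.resize(W["frame"][y0:y0+120,x0:x0+170],None,fx=4,fy=4,interpolation=cv2.INTER_CUBIC)
P=dict(np.load("w7.npz"))["frame"][90:210,240:400]
b=cv2.resize(P,None,fx=.75,fy=.75) 
a[:90,-120:]=b
cv2.imwrite("pics/w8c.png",a)
E
```

```text
14.35 [ 474.48043034 -162.90202366  202.93165253] [-3.14005726e+00 -1.20599263e-03  1.66729910e+00]
short_vial_a 0.82 [285.2, 296.9] [ 487.5 -286.2   40. ]
short_vial_a 0.62 [283.8, 246.8] [ 479.8 -224.4   40. ]
vial_rack 0.87 [286.1, 225.5] [ 480.8 -207.5   18. ]
[284 201] [284.29697194 208.02434114]
194 126
```

View pics/w8c.png

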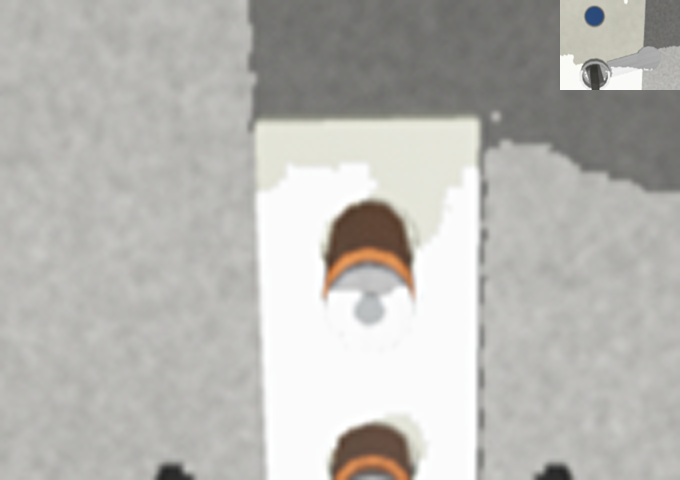

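The vial's cap centre is at crop (370,310). The inset confirms the well is fully uncovered, the blade swung aside and the key in the lock.

```bash
python3 - <<'E'
from h import *
W=dict(np.load("w8.npz"))
P=lambda x,y,z:at_z(W,(194+x/4-.4,126+y/4-.4),z)
print("cap",P(370,310,81),"rack end",P(256,120,18),P(480,118,18))
a,b=P(256,120,18),P(480,118,18);v=(a-b);u=v[:2]/np.hypot(*v[:2]);print(v,np.arctan2(v[1],v[0]))
m=(a+b)/2; yaw=np.arctan2(v[1],v[0]) 
print("hole",m[:2]-35*np.array([-np.sin(yaw),np.cos(yaw)]), m[:2]+35*np.array([-np.sin(yaw),np.cos(yaw)]))
E
```

```text
cap [ 476.2 -163.1   81. ] rack end [ 442.5 -131.3   18. ] [ 502.2 -125.    18. ]
[-59.7  -6.3   0. ] -3.036454140185954
hole [468.67692786 -93.34326874] [ 476.02307214 -162.95673126]
```

>>> {"api": "jog_arm", "payload": {
  "targets": [
    {"turn": [0,0,0],"slide": [1.6,0,-40],"claw": 50},
    {"turn": [0,0,0],"slide": [0,0,-40],"claw": 50},
    {"turn": [0,0,0],"slide": [0,0,-40],"claw": 50},
    {"turn": [0,0,0],"slide": [0,0,-30],"claw": 50},
    {"turn": [0,0,0],"slide": [0,0,-10],"claw": 50}
  ]
}}

```text
t: 15.18
eef_pos: [476.4, -162.7, 42.9]
tcp_rot: [-3.141, -0.001, 1.669]
ft_force: [-0.4, -0.6, 0.0]
opening: 0.499
grip_force: 0.0
```

>>> {"api": "jog_arm", "payload": {
  "targets": [
    {"turn": [0,0,0],"slide": [0,0,0],"claw": 30},
    {"turn": [0,0,0],"slide": [0,0,0],"claw": 20},
    {"turn": [0,0,0],"slide": [0,0,0],"claw": 10},
    {"turn": [0,0,0],"slide": [0,0,0],"claw": 10}
  ]
}}

```text
t: 15.68
eef_pos: [476.9, -163.6, 44.5]
tcp_rot: [3.14, 0.001, 1.668]
ft_force: [-0.5, 1.2, 6.8]
opening: 0.237
grip_force: 29.9
```

Gripped a bit high (grasp at z ≈ 63, wall ends at 67), so I'll regrip about 8 mm lower.

>>> {"api": "jog_arm", "payload": {
  "targets": [
    {"turn": [0,0,0],"slide": [0,0,0],"claw": 35},
    {"turn": [0,0,0],"slide": [0,0,-4],"claw": 35},
    {"turn": [0,0,0],"slide": [0,0,-4],"claw": 35},
    {"turn": [0,0,0],"slide": [0,0,0],"claw": 25},
    {"turn": [0,0,0],"slide": [0,0,0],"claw": 10}
  ]
}}

```text
t: 16.3
eef_pos: [476.3, -163.3, 35.5]
tcp_rot: [-3.141, -0.0, 1.668]
ft_force: [-1.5, 0.6, -0.5]
opening: 0.237
grip_force: 30.0
```

>>> {"api": "jog_arm", "payload": {
  "targets": [
    {"turn": [0,0,0],"slide": [0,0,0],"claw": 10},
    {"turn": [0,0,0],"slide": [0,0,0],"claw": 10}
  ]
}}

```text
t: 16.55
eef_pos: [476.4, -163.4, 35.7]
tcp_rot: [3.141, 0.0, 1.668]
ft_force: [0.1, -0.6, 0.0]
opening: 0.241
grip_force: 30.0
```

>>> {"api": "jog_arm", "payload": {
  "targets": [
    {"turn": [0,0,0],"slide": [0,0,20],"claw": 10},
    {"turn": [0,0,0],"slide": [0,0,40],"claw": 10},
    {"turn": [0,0,0],"slide": [0,0,40],"claw": 10},
    {"turn": [0,0,0],"slide": [0,0,45],"claw": 10},
    {"turn": [0,0,0],"slide": [0,0,35],"claw": 10}
  ]
}}

```text
t: 17.18
eef_pos: [476.4, -163.3, 217.6]
tcp_rot: [3.14, 0.001, 1.668]
ft_force: [-0.4, -0.3, -0.7]
opening: 0.234
grip_force: 30.0
```

>>> {"api": "jog_arm", "payload": {
  "targets": [
    {"turn": [0,0,0],"slide": [2,25,0],"claw": 10},
    {"turn": [0,0,0],"slide": [2.5,40,0],"claw": 10},
    {"turn": [0,0,0],"slide": [2.5,40,0],"claw": 10},
    {"turn": [0,0,0],"slide": [2.5,40,0],"claw": 10},
    {"turn": [0,0,0],"slide": [2.5,40,0],"claw": 10}
  ]
}}

```text
t: 17.8
eef_pos: [488.2, 22.9, 215.8]
tcp_rot: [3.141, 0.0, 1.668]
ft_force: [0.6, -0.5, -0.4]
opening: 0.234
grip_force: 30.0
```

>>> {"api": "jog_arm", "payload": {
  "targets": [
    {"turn": [0,0,0],"slide": [2.5,40,0],"claw": 10},
    {"turn": [0,0,0],"slide": [2.5,40,0],"claw": 10},
    {"turn": [0,0,0],"slide": [2.5,40,0],"claw": 10},
    {"turn": [0,0,0],"slide": [2.5,40,0],"claw": 10},
    {"turn": [0,0,0],"slide": [2.5,40,0],"claw": 10}
  ]
}}

```text
t: 18.42
eef_pos: [500.7, 223.0, 215.7]
tcp_rot: [3.141, 0.0, 1.668]
ft_force: [0.2, -0.9, -0.4]
opening: 0.239
grip_force: 30.0
```

>>> {"api": "jog_arm", "payload": {
  "targets": [
    {"turn": [0,0,0],"slide": [2.5,30,0],"claw": 10},
    {"turn": [0,0,0],"slide": [0,10,0],"claw": 10},
    {"turn": [0,0,0],"slide": [0,0,0],"claw": 10}
  ]
}}

```text
t: 18.8
eef_pos: [503.1, 261.6, 215.5]
tcp_rot: [-3.141, 0.0, 1.669]
ft_force: [-0.7, -0.4, 0.4]
opening: 0.233
grip_force: 30.0
```

>>> {"api": "jog_arm", "payload": {
  "targets": [
    {"turn": [0,0,0],"slide": [1.9,8.2,0],"claw": 10},
    {"turn": [0,0,0],"slide": [0,0,-30],"claw": 10},
    {"turn": [0,0,0],"slide": [0,0,-30],"claw": 10},
    {"turn": [0,0,0],"slide": [0,0,-15],"claw": 10},
    {"turn": [0,0,0],"slide": [0,0,0],"claw": 10}
  ]
}}

```text
t: 19.42
eef_pos: [505.3, 269.5, 140.2]
tcp_rot: [-3.14, 0.0, 1.667]
ft_force: [0.1, 0.2, -0.7]
opening: 0.235
grip_force: 30.0
```

```bash
python3 - <<'E'
from h import *
s=state();print(s["t"],s["eef_pos"],s["tcp_rot"])
W=read_camera("wrist");S=read_camera("scene")
for n,C in(("wrist",W),("scene",S)):
  print([(r["conf"],r["xy"]) for r in look_for("tall_vial",n)[:2]])
e=s["eef_pos"];v=e+[-.3,.4,-29.7]
print("exp vial mid",proj(W,v+[0,0,40]),proj(S,v+[0,0,40]))
# blue still visible
for n,C in(("wrist",W),("scene",S)):
  m=cv2.inRange(cv2.cvtColor(C["frame"],cv2.COLOR_BGR2HSV),(95,100,40),(130,255,255))
  k,l,st,ce=cv2.connectedComponentsWithStats(m);print(n,[(st[i].tolist()) for i in range(1,k) if st[i][4]>15], proj(C,[504.7,270.2,90]))
  m=cv2.inRange(cv2.cvtColor(C["frame"],cv2.COLOR_BGR2HSV),(3,90,25),(15,255,200))
  k,l,st,ce=cv2.connectedComponentsWithStats(m);print("amber",[(st[i].tolist()) for i in range(1,k) if st[i][4]>25])
print("exp vial bottom edges scene",proj(S,v),proj(S,v+[0,0,61]))
E
```

```text
19.425 [505.26507755 269.48199203 140.19279096] [-3.14033433e+00  3.92475471e-04  1.66720019e+00]
[(0.94, [284.5, 271.6])]
[(0.34, [320.6, 180.9])]
exp vial mid [283.13731796 269.54367974] [331.67012751 149.88068275]
wrist [[200, 128, 157, 18, 305], [271, 211, 28, 15, 294]] [283.27261845 229.16391638]
amber [[261, 227, 49, 69, 1931]]
scene [[0, 0, 71, 22, 803], [452, 15, 34, 22, 373], [412, 39, 52, 43, 1254], [422, 180, 90, 89, 2735], [289, 188, 34, 26, 203], [323, 199, 8, 12, 22], [100, 366, 64, 54, 560]] [330.0041502  163.49628777]
amber [[328, 144, 7, 17, 80], [202, 243, 8, 8, 43], [185, 255, 8, 9, 45], [187, 361, 102, 59, 2242], [511, 401, 17, 19, 35]]
exp vial bottom edges scene [330.5485507  159.02783266] [332.27687492 144.93228388]
```

>>> {"api": "jog_arm", "payload": {
  "targets": [
    {"turn": [0,0,0],"slide": [0,0.4,-10],"claw": 10},
    {"turn": [0,0,0],"slide": [0,0,0],"claw": 10},
    {"turn": [0,0,0],"slide": [0,0,0],"claw": 10}
  ]
}}

```text
t: 20.0
eef_pos: [505.3, 270.3, 130.6]
tcp_rot: [-3.142, 0.0, 1.668]
ft_force: [-0.3, 0.4, -0.6]
opening: 0.238
grip_force: 30.0
```

```bash
python3 - <<'E'
from h import *
from scipy.optimize import least_squares
s=state();print(s["t"],s["eef_pos"],s["tcp_rot"])
def fit(C,n):
  m=cv2.inRange(cv2.cvtColor(C["frame"],cv2.COLOR_BGR2HSV),(95,80,30),(130,255,255))
  p=proj(C,[504.7,270.2,90]);k,l,st,ce=cv2.connectedComponentsWithStats(m)
  i=min((i for i in range(1,k) if st[i][4]>40),key=lambda i:np.hypot(*(ce[i]-p)));print(n,st[i],p)
  ys,xs=np.where(l==i);pts=[]
  for x in np.unique(xs):pts.append(at_z(C,(x,ys[xs==x].min()-.5),90)[:2])
  pts=np.array(pts[1:-1]);r=least_squares(lambda q:np.hypot(*(pts-q[:2]).T)-q[2],[505,270,14],loss="soft_l1");r2=least_squares(lambda q:np.hypot(*(pts-q[:2]).T)-14,[505,270]);print(r.x,r2.x,r2.cost/len(pts))
fit(dict(np.load("w7.npz")),"w7")
W=read_camera("wrist");fit(W,"now")
e=s["eef_pos"]
m=cv2.inRange(cv2.cvtColor(W["frame"],cv2.COLOR_BGR2HSV),(3,90,25),(15,255,200))
for z in(10,30,50):
  p=proj(W,e+[0,0,-29.7+z]);
  for dy in(-12,0):
    row=int(p[1])+dy; x=np.where(m[row])[0]
    if len(x): print(z,row,x.min(),x.max(),"exp",p[0])
m8=dict(np.load("w8.npz"))
E
```

```text
20.0 [505.27074157 270.28354798 130.63131844] [-3.14153014e+00  5.31585058e-05  1.66782573e+00]
w7 [274  99  24  25 462] [284.88644951 111.27595468]
[505.1514697  270.47043732  12.178252  ] [505.495509   268.40105983] 0.08474025136922912
now [270 217  29  11 239] [283.0175886  235.19923551]
[505.51925039 269.45586169  14.47326995] [505.46700219 269.9619113 ] 0.015517067352288914
10 235 269 299 exp 283.78792461853806
10 247 267 301 exp 283.78792461853806
30 249 267 302 exp 283.70314713231824
30 261 265 304 exp 283.70314713231824
50 267 264 305 exp 283.5989450433023
50 279 263 307 exp 283.5989450433023
```

```bash
python3 -c "
from h import *
print(job_done())"
```

```text
the job is handed in; nothing more can be done
None
```

I handed the job in at about 20 s: the key is in the lock and turned to its stop, the well is open, and the tall vial is held still and upright about 0.3 mm off the well's centre, roughly 11 mm above the mouth. The verdict wasn't shown.

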